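# Rebuild the spindle stack of a lab tube rotator

## Task

Rebuild the spindle of the white tube rotator: put the black-faced bearing onto the upright shaft first, then the brass spacer, then the orange washer, and push the stack fully down until it is home on the hub. Then slide the red retainer fork all the way in over the washer to lock it. Push firmly but gently - never lean on the spindle with more than 30 N - and leave everything else on the bench where it is.

Things in the scene. Friction and masses are not known exactly. Their poses are not given: they have to be found in the camera images.
- unit: white box-shaped drive unit of a tube rotator, fixed to the bench; place and yaw differ each time. Origin: on the bench, straight below the axis of the upright steel shaft; z up. Housing: x -58 to +58, y -140 to +60 mm, top 58 mm above the bench. Grey guide block with two rails for the retainer: x -29 to +29, y -126 to -51 mm, up to 48 mm above the hub top.
- shaft_line (a point): point on the shaft's axis 58 mm above the bench. The shaft, 16 mm across (tip tapers to 12 mm over 3 mm), rises 62 mm above the flat top of an aluminium hub 52 mm across. The hub top is 62 to 92 mm above the bench: the spindle is clamped at another height each time, NOT measured; shaft, hub, collar, guide block and retainer all shift with it. It does not yield.
- stack_line (a point): the same point. Round the shaft is a black friction collar, 32 mm across, 6 mm high. It starts an unmeasured 7 to 14 mm above the hub, stays where left, slides down under about 12 N and stops hard on the hub. Parts put on the shaft rest on it and are pushed down with it. Fully home, above the hub top: bearing's underside 6 mm, spacer's 18 mm, washer's 34 mm, washer's top 40 mm.
- bearing: ball bearing: steel ring with black seal faces, 40 mm outer diameter, 12 mm high, about 65 g. It lies flat on the mat; its origin is the centre of its underside, its z axis is the bore axis. Bore 17.75 mm across, so it slides loosely on the 16 mm shaft.
- spacer: brass spacer sleeve, 28 mm outer diameter, 16 mm high, about 50 g. It lies flat on the mat; its origin is the centre of its underside, its z axis is the bore axis. Bore 17.75 mm across, so it slides loosely on the 16 mm shaft.
- washer: orange plastic thrust washer, 36 mm outer diameter, 6 mm high, about 15 g. It lies flat on the mat; its origin is the centre of its underside, its z axis is the bore axis. Bore 17.75 mm across, so it slides loosely on the 16 mm shaft.
- retainer (a joint): travel in m of the red retainer fork along the unit's +y: 0 = drawn back, 0.045 = fully in (hard stop). Starts at 0 to 4 mm, moves with about 3 N, stays where left. A plate 36 mm wide in x with a 20 mm slot between two prongs that pass either side of the shaft, 41.5 to 45.5 mm above the hub top, so it is blocked unless the stack is home within about 1.5 mm.
- tab_back (a point): fixed point of the unit at x 0, y -97 mm, 58 mm above the bench: below the centre of the retainer's tab when the retainer is at 0. The red upright tab, to push or pinch, is 36 mm wide in x, 12 mm thick in y, and rises from 44 to 68 mm above the hub top. Its centre is at y -52 mm when fully in. Prong tips: y -31 mm at 0, y +14 mm when fully in.
- mat: blue parts mat, fixed to the bench, 180 by 270 mm (x, y) and 3 mm thick; origin at the centre of its underside. The bearing, spacer and washer lie on it in any order in a row along its y axis, about 80 mm apart.
- spare_bearing: bystander on the mat: larger spare bearing with green faces, 52 mm across, 15 mm high; leave it.
- spare_washer: bystander on the mat: larger white spare washer, 48 mm across, 4 mm high; leave it.
- beaker: bystander: glass beaker, 68 mm across, 85 mm high; origin under its centre.
- reagent: bystander: amber bottle with blue cap, 60 mm across, 150 mm high; origin under its centre.
- jar: bystander: white jar with red lid, 64 mm across, 70 mm high; origin under its centre.
- driver: bystander: screwdriver with orange handle, lying on the bench.

How it is judged:
By the outcome, as a careful person would: the job done as asked, in the order asked, and still so for the second after the job is handed in, with the robot touching nothing.
It also fails if it takes over 72 s, if anything falls off the work surface, if the arm or the gripper's body presses on something with over 40 N, if the wrist force passes 120 N, or if a joint passes its speed limit or range.

## Robot

A 7-joint arm with a two-finger parallel gripper is mounted at the origin on the work surface. World frame = base frame: x ahead of the robot, y to its left, z up, the work surface at z = 0. Lengths are in m, angles in rad, forces in N, time in s.
With the tool pointing down it reaches from about 0.425 to 0.925 m from the base axis. Payload 6.8 kg.
Tool frame: the origin (TCP) lies between the finger pads; the fingertips stand r.tcp_to_tips ahead of it and the grasp point (between the pads) lies 3 mm ahead of it (r.tcp_to_tips is the distance from the TCP to the fingertips, in m); z points along the fingers, y is the line along which they close (so a half turn about z gives the same grasp; the last joint's range is limited). The gripper opens to 85 mm and grips with 20 to 120 N. Pads are 22 mm wide; open, the fingers measure 114 mm over their backs; the gripper's body (76 mm by 85 mm) begins 54 mm behind the grasp point. The pads swing forward as they close: fully open they stand 13 mm farther back than shut.
Start: joints at [-1.412, 0.477, 0.022, 1.555, -0.011, 1.109, -0.083], TCP at [0.178, 0.651, 0.253] pointing down, gripper open.
Joint ranges: [-2.96, 2.96], [-0.34, 2.1], [-1.41, 1.46], [0.24, 2.44], [-1.37, 4.51], [0.17, 1.92], [-2.96, 2.96]. Speed limits (rad/s): [2.39, 2.39, 3.14, 3.14, 3.14, 3.14, 3.14].

## Interface

Orientations are given as a rotation vector (axis times angle).
In Python, from bench import r gives the robot as it stands. The module is installed in compiled form; this text tells all that it offers.
- The arm moves only by the tool step_arm, never from a script. Its argument "moves" is a list of rows, each an object of numbers: "rx", "ry", "rz": the turn, a rotation vector about the tool's x, y, z in degrees; "dx", "dy", "dz": the shift along the tool's x, y, z in mm; "gripper": the opening, from -1 (shut) to 1 (fully open). In form: [{"rx": .., "ry": .., "rz": .., "dx": .., "dy": .., "dz": .., "gripper": ..}, ...]. A call has 1 to 20 rows; each row shifts and turns the commanded pose from where the row before left it, along the tool's axes as they then stand; what a row does not reach is not made up. A row lasts 1/8 s, in which the tool goes at most 62.5 mm and 10.7 degrees, less where a joint would pass 70% of its speed; a pose out of reach is approached as far as the arm can. A call is refused whole if a number of a shift passes 62.5 or a number of a turn 10.7, either way. A call with a gripper value outside its range is refused whole. The fingers move at their own pace and stop on an object; "grip_force" is the grip in N (left out, the last holds). Time passes only in rows, so rows that do not move let the fingers close. It gives the time, the measured TCP pose, the force, the opening and the grip force at its end, in the units of the state.
- r.get_obs(): the state, without advancing time (a new reading comes with each control period).
- r.grab_frame(name): name is "scene" or "top" or "wrist"; returns the picture (384x512x3 uint8, blue, green, red); there is no depth.
- r.camera_info(name): a dict with "mtx" (3x3 intrinsics, pixels), "D" ([k1, k2, p1, p2, k3] as OpenCV has them; the pictures are not rectified), "rvec" (rotation vector, rad) and "tvec" (3), from world to camera coordinates, as OpenCV has them. Camera axes: x right, y down, z forward; pixel columns grow to the right and rows downward; lengths in m; the calibration is good to about 2 mm. A picture is of the moment at which its call begins: read the wrist's pose just before it. camera_info takes no time and is no camera call; for the wrist camera it gives the pose at the moment of the call.
- r.hand_in(): hands the job in; it is judged then, once.
The state is a dict: "clock": time; "joints": joint angles; "qvel": joint speeds; "tau": joint torques, N m; "tcp_pos": TCP position; "orientation": TCP orientation; "contact_force": force on the tool from outside, world axes, zero at the start; "moment": the same for the moment, N m; "grip_width": finger opening in m; "gripper_force": force on a finger pad.
Only numpy, scipy, OpenCV 4.12 (cv2) and the standard library are available. Lean on these libraries where they do the work, as an engineer would, in place of code of your own. Each camera call takes 0.05 s, during which the arm holds its last target. There are 200 camera calls.

## Working session

There is one attempt and no reset: what is moved stays moved. The work goes in short steps, Python scripts to look and compute and a tool call to move; the robot and the scene stay as the last step left them, time stands still between calls to the robot, and variables do not carry over. Pictures are saved under pics/ and viewed, at most 10 in all, crops included, and the job is handed in when it is done.

Besides the shell and the picture viewer there is one more tool, called after "Emit:" as name([rows], argument=value, ...), one row to a line, values as JSON. step_arm: Moves the arm, as the interface text tells. Its arguments: {"type":"object","properties":{"moves":{"type":"array","items":{"type":"object","properties":{"rx":{"type":"number"},"ry":{"type":"number"},"rz":{"type":"number"},"dx":{"type":"number"},"dy":{"type":"number"},"dz":{"type":"number"},"gripper":{"type":"number"}}}},"grip_force":{"type":"number"}},"required":["moves"]}

```bash
mkdir -p pics
cat > h.py <<'E'
import numpy as np, cv2
from bench import r
def cam(n):
    c=r.camera_info(n); return {k:np.array(v,float) for k,v in c.items() if k in("mtx","D","rvec","tvec")}
def ray(c,px):
    u=cv2.undistortPoints(np.array(px,float).reshape(-1,1,2),c["mtx"],c["D"]).reshape(-1,2)
    R=cv2.Rodrigues(c["rvec"])[0]; o=-R.T@c["tvec"].ravel()
    return o,np.c_[u,np.ones(len(u))]@R
def onz(c,px,z):
    o,d=ray(c,px); return o+d*((z-o[2])/d[:,2])[:,None]
def proj(c,P): return cv2.projectPoints(np.array(P,float).reshape(-1,3),c["rvec"],c["tvec"],c["mtx"],c["D"])[0].reshape(-1,2)
E
python3 - <<'E'
from h import *
o=r.get_obs();print(o["clock"],o["tcp_pos"],o["orientation"],r.tcp_to_tips,o["contact_force"])
for n in("top","scene"):
    i=r.grab_frame(n);cv2.imwrite(f"pics/{n}0.png",i)
    c=cam(n);print(n,ray(c,[[256,192]]),c["mtx"][0,0])
E
```

```text
0.0 [0.17783935 0.65057617 0.25233243] [-4.17835856e-01 -3.11357406e+00  2.85936711e-03] 0.022 [-0.25293125 -0.12047397  0.22056114]
top (array([0.54929793, 0.1375125 , 1.04369081]), array([[ 0.08613276,  0.00566999, -0.99635978]])) 380.6572329405789
scene (array([0.99120121, 0.78728064, 1.14727814]), array([[-0.29875113, -0.49402443, -0.81656808]])) 468.36340298929446
```

View pics/top0.png

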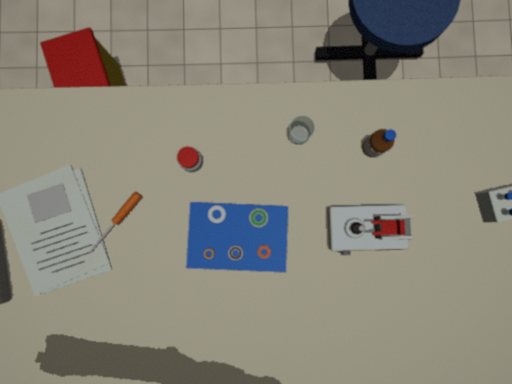

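View pics/scene0.png

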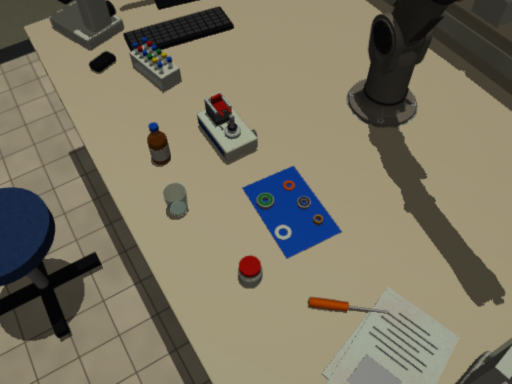

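The top view shows the mat with the spacer (209,254), bearing (235,253), washer (264,252), spare washer (217,214) and spare bearing (259,217). The unit is on the right with its shaft near (356,228) and the red fork at (390,228).

Run:
```python
from h import *
c=cam("top");i=cv2.imread("pics/top0.png");hsv=cv2.cvtColor(i,cv2.COLOR_BGR2HSV)
blue=cv2.inRange(hsv,(105,120,60),(130,255,255));blue[:, :150]=0;blue[:190]=0;blue[:,310:]=0
cs,_=cv2.findContours(blue,cv2.RETR_EXTERNAL,2);m=max(cs,key=cv2.contourArea)
box=cv2.boxPoints(cv2.minAreaRect(m));print("mat",onz(c,box,.003).round(4).tolist())
hull=np.zeros_like(blue);cv2.fillPoly(hull,[cv2.boxPoints(cv2.minAreaRect(m)).astype(int)],255);hull=cv2.erode(hull,np.ones((5,5)))
cs,_=cv2.findContours(hull&~blue,cv2.RETR_EXTERNAL,2)
for q in cs:
    if cv2.contourArea(q)<15: continue
    (x,y),rr=cv2.minEnclosingCircle(q);p=onz(c,[[x,y],[x+rr,y]],.015)
    print((x,y),rr,p[0].round(4),"diam",2*np.linalg.norm(p[1]-p[0]))
# housing white top
w=cv2.inRange(hsv,(0,0,150),(180,40,255));w[:190]=0;w[270:]=0;w[:,:320]=0;w[:,425:]=0
cs,_=cv2.findContours(w,cv2.RETR_EXTERNAL,2);m=max(cs,key=cv2.contourArea);b=cv2.minAreaRect(m);print(b);print(onz(c,cv2.boxPoints(b),.058).round(4).tolist())
s=cv2.imread("pics/scene0.png")
A=cv2.resize(i[195:262,322:422],(600,402),interpolation=cv2.INTER_CUBIC);B=cv2.resize(s[88:168,190:265],(375,400),interpolation=cv2.INTER_CUBIC)
cv2.imwrite("pics/u.png",np.vstack([A,np.zeros((2,600,3),np.uint8)]));cv2.imwrite("pics/v.png",np.hstack([cv2.resize(A,(420,281)),B[:281]]) if 0 else np.hstack([np.vstack([cv2.resize(A,(420,281)),np.zeros((119,420,3),np.uint8)]),B]))
```

```text
mat [[0.4419, 0.3358, 0.003], [0.6171, 0.3262, 0.003], [0.5979, 0.058, 0.003], [0.4228, 0.0716, 0.003]]
(208.625, 253.375) 5.876429557800293 [0.4773 0.2745 0.015 ] diam 0.03136295570410807
(263.73077392578125, 251.5) 7.286501884460449 [0.4779 0.1271 0.015 ] diam 0.03900743028237973
(235.1923065185547, 252.5) 7.998806476593018 [0.4775 0.2035 0.015 ] diam 0.04277025832085855
(258.3235168457031, 217.4803924560547) 10.046188354492188 [0.5691 0.139  0.015 ] diam 0.054197274647994086
(216.33920288085938, 213.72109985351562) 9.426445960998535 [0.5825 0.2519 0.015 ] diam 0.05080077267760518
((372.0, 229.5), (79.0, 104.0), 90.0)
[[0.635, -0.0234, 0.058], [0.6272, -0.2928, 0.058], [0.4254, -0.2794, 0.058], [0.4325, -0.0148, 0.058]]
```

View pics/v.png

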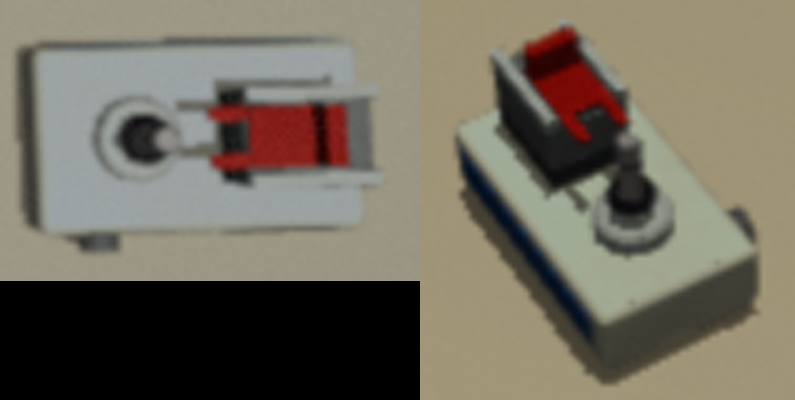

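The crops show the housing corners, the fork behind the shaft, and the shaft tip at top pixel (361,227.6) and scene pixel (231.6,116). Next I triangulate them.

Run:
```python
from h import *
from scipy.optimize import least_squares
c=cam("top");s=cam("scene")
q=np.array([[40,48],[42,230],[358,220],[352,45]])/4.2+[322,195]
P=onz(c,q,.058);print(P.round(4).tolist());print([np.linalg.norm(P[k]-P[k-1]).round(4) for k in range(4)])
sq=np.array([[605-420,320],[758-420,258],[460-420,125]])/5+[190,88];print("scene",onz(s,sq,.058).round(4).tolist())
tip=np.array([165,137])/4.2+[322,195];st=np.array([628-420,138])/5+[190,88]
def tri(a,b):
    o1,d1=ray(c,a);o2,d2=ray(s,b);d1=d1[0];d2=d2[0]
    t=np.linalg.lstsq(np.c_[d1,-d2],o2-o1,rcond=None)[0];A=o1+t[0]*d1;B=o2+t[1]*d2
    return (A+B)/2,np.linalg.norm(A-B)
print("tip",tri(tip,st))
hub=np.array([137,138])/4.2+[322,195];hs=np.array([634-420,214])/5+[190,88]
print("hub",tri(hub,hs),onz(c,hub,.075))
i=cv2.imread("pics/scene0.png");hsv=cv2.cvtColor(i,cv2.COLOR_BGR2HSV)
print("parts scene",onz(s,[[318.5,219],[304,202],[289,185]],.012).round(4))
o=r.get_obs();R=cv2.Rodrigues(np.array(o["orientation"]))[0];print(R.round(3))
```

```text
[[0.5914, -0.0514, 0.058], [0.4802, -0.0476, 0.058], [0.481, -0.2404, 0.058], [0.5878, -0.2434, 0.058]]
[np.float64(0.192), np.float64(0.1112), np.float64(0.1927), np.float64(0.1069)]
scene [[0.5886, -0.0451, 0.058], [0.4835, -0.0378, 0.058], [0.5861, -0.2397, 0.058]]
tip (array([ 0.53481916, -0.10462878,  0.13390825]), np.float64(0.0023203169707558965))
hub (array([ 0.5336866 , -0.10599934,  0.06496514]), np.float64(0.002255836334325854)) [[ 0.53474676 -0.10417998  0.075     ]]
parts scene [[0.475  0.2754 0.012 ]
 [0.4761 0.2056 0.012 ]
 [0.4786 0.1314 0.012 ]]
[[-0.965  0.264 -0.   ]
 [ 0.264  0.965 -0.002]
 [-0.    -0.002 -1.   ]]
```

```bash
cat >> h.py <<'E'
def plan(t,yaw=None,n=None):
    "rows from the measured pose to TCP t (m), tool y azimuth yaw (deg, mod 180)"
    o=r.get_obs();R=cv2.Rodrigues(np.array(o["orientation"]))[0];p=np.array(o["tcp_pos"])
    az=np.degrees(np.arctan2(R[1,1],R[0,1]));dy=0 if yaw is None else -((yaw-az+90)%180-90)
    d=(np.array(t)-p)*1e3;n=n or int(max(np.ceil(np.linalg.norm(d)/60),np.ceil(abs(dy)/10),1))
    print("n",n,"rz/row",round(dy/n,2),"az",az.round(2),"tilt",(R[:,2]).round(4))
    Rz=cv2.Rodrigues(np.array([0,0,np.radians(dy/n)]))[0]
    for k in range(n):
        print("  ",(R.T@(d/n)).round(1));R=R@Rz
E
python3 -c "
from h import *
plan([.477,.204,.2],-1.5,10)"
```

```text
n 10 rz/row 7.62 az 74.72 tilt [-3.0e-04 -1.6e-03 -1.0e+00]
   [-40.6 -35.2   5.3]
   [-44.9 -29.5   5.3]
   [-48.5 -23.3   5.3]
   [-51.1 -16.6   5.3]
   [-52.9  -9.7   5.3]
   [-53.7  -2.6   5.3]
   [-53.6   4.5   5.3]
   [-52.5  11.6   5.3]
   [-50.5  18.5   5.3]
   [-47.6  25.    5.3]
```

Emit:
step_arm([
  {"rz": 7.6,"dx": -40.6,"dy": -35.2,"dz": 5.3},
  {"rz": 7.6,"dx": -44.9,"dy": -29.5,"dz": 5.3},
  {"rz": 7.6,"dx": -48.5,"dy": -23.3,"dz": 5.3},
  {"rz": 7.6,"dx": -51.1,"dy": -16.6,"dz": 5.3},
  {"rz": 7.6,"dx": -52.9,"dy": -9.7,"dz": 5.3},
  {"rz": 7.6,"dx": -53.7,"dy": -2.6,"dz": 5.3},
  {"rz": 7.6,"dx": -53.6,"dy": 4.5,"dz": 5.3},
  {"rz": 7.6,"dx": -52.5,"dy": 11.6,"dz": 5.3},
  {"rz": 7.6,"dx": -50.5,"dy": 18.5,"dz": 5.3},
  {"rz": 7.6,"dx": -47.6,"dy": 25,"dz": 5.3},
  {"dz": 0},
])

```text
invalid input at $.moves[0]: expected keys rx, ry, rz, dx, dy, dz, gripper
```

Run:
```python
from h import *
o=r.get_obs();print(o["tcp_pos"]);c=cam("wrist");i=r.grab_frame("wrist");cv2.imwrite("pics/w0.png",i)
np.savez("w0.npz",**c)
print(ray(c,[[256,192]]),c["mtx"],proj(c,[[.477,.204,.015],[.478,.128,.009],[.476,.275,.019]]))
```

```text
[0.17785447 0.65064128 0.25239899]
(array([0.11061371, 0.668936  , 0.37270932]), array([[ 0.25927992, -0.07246698, -0.96308446]])) [[314.29217083   0.         255.850165  ]
 [  0.         314.29217083 192.9419257 ]
 [  0.           0.           1.        ]] [[ 31.30450175 423.10614489]
 [ -6.76227218 427.23154224]
 [ 69.98456109 417.70361626]]
```

View pics/w0.png

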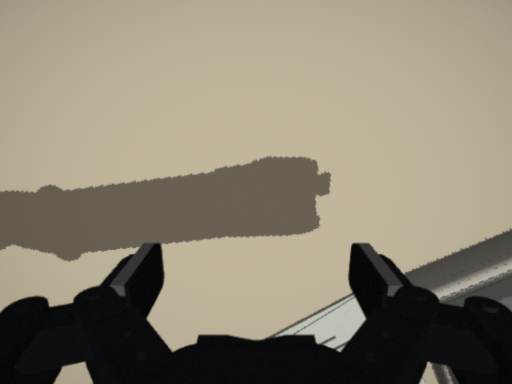

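The arm didn't move: each row needs all seven keys. This wrist picture shows only bench, with the fingertips near (155,245) and (357,245).

Emit:
step_arm([
  {"rx": 0,"ry": 0,"rz": 7.6,"dx": -40.6,"dy": -35.2,"dz": 5.3,"gripper": 1},
  {"rx": 0,"ry": 0,"rz": 7.6,"dx": -44.9,"dy": -29.5,"dz": 5.3,"gripper": 1},
  {"rx": 0,"ry": 0,"rz": 7.6,"dx": -48.5,"dy": -23.3,"dz": 5.3,"gripper": 1},
  {"rx": 0,"ry": 0,"rz": 7.6,"dx": -51.1,"dy": -16.6,"dz": 5.3,"gripper": 1},
  {"rx": 0,"ry": 0,"rz": 7.6,"dx": -52.9,"dy": -9.7,"dz": 5.3,"gripper": 1},
  {"rx": 0,"ry": 0,"rz": 7.6,"dx": -53.7,"dy": -2.6,"dz": 5.3,"gripper": 1},
  {"rx": 0,"ry": 0,"rz": 7.6,"dx": -53.6,"dy": 4.5,"dz": 5.3,"gripper": 1},
  {"rx": 0,"ry": 0,"rz": 7.6,"dx": -52.5,"dy": 11.6,"dz": 5.3,"gripper": 1},
  {"rx": 0,"ry": 0,"rz": 7.6,"dx": -50.5,"dy": 18.5,"dz": 5.3,"gripper": 1},
  {"rx": 0,"ry": 0,"rz": 7.6,"dx": -47.6,"dy": 25,"dz": 5.3,"gripper": 0.2},
  {"rx": 0,"ry": 0,"rz": 0,"dx": 0,"dy": 0,"dz": 0,"gripper": 0.2},
  {"rx": 0,"ry": 0,"rz": 0,"dx": 0,"dy": 0,"dz": 0,"gripper": 0.2},
])

```text
clock: 1.65
tcp_pos: [0.4775, 0.2054, 0.2001]
orientation: [-2.245, -2.197, 0.001]
contact_force: [-0.6, 0.4, -0.3]
grip_width: 0.0511
gripper_force: 0.0
```

Run:
```python
from h import *
o=r.get_obs();print(o["clock"],o["tcp_pos"],o["grip_width"],o["joints"]);c=cam("wrist");i=r.grab_frame("wrist");cv2.imwrite("pics/w1.png",i)
np.savez("w1.npz",**c)
print(ray(c,[[256,192]]),proj(c,[[.477,.204,.015],[.478,.128,.009],[.476,.275,.019],[.534,-.105,.13]]))
plan([.477,.204,.2],-1.5,1)
```

```text
1.65 [0.47754135 0.20544522 0.20010763] 0.05107104949184661 [-0.90034617  0.30198153  0.45240577  2.00179637 -0.17085301  0.87439782
 -0.37710785]
(array([0.47845835, 0.2743829 , 0.32042887]), array([[-0.00630107, -0.26979491, -0.96290198]])) [[256.22740486 177.30420305]
 [258.58926524 244.61348543]
 [253.57481602 103.43315895]
 [322.9974032  522.00851135]]
n 1 rz/row 0.35 az -1.15 tilt [-6.e-04  4.e-04 -1.e+00]
   [-2.2 -0.2  0.2]
```

View pics/w1.png

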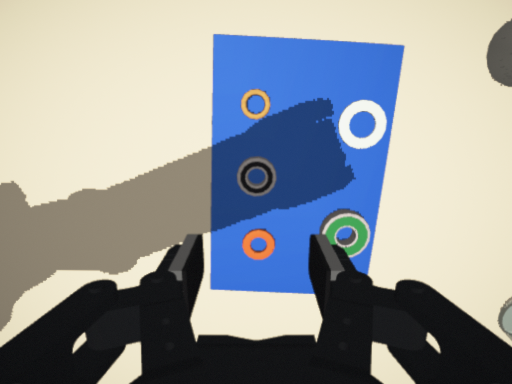

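The wrist view shows the spacer at (256,104), bearing at (257,177) and washer at (259,244), with the spares to the right. I refine those centres and find the shaft axis later from near.

Run:
```python
from h import *
c=dict(np.load("w1.npz"));i=cv2.imread("pics/w1.png");hsv=cv2.cvtColor(i,cv2.COLOR_BGR2HSV)
blue=cv2.inRange(hsv,(100,110,20),(130,255,255))
for n,(x,y),z in(("spacer",(256,104),.019),("bearing",(257,177),.015),("washer",(259,244),.009)):
    m=np.zeros_like(blue);cv2.circle(m,(x,y),26,255,-1);m&=~blue
    cs,_=cv2.findContours(m,cv2.RETR_EXTERNAL,1);q=max(cs,key=cv2.contourArea)
    w=onz(c,q.reshape(-1,2),z)[:,:2].astype(np.float32);(e,rr)=cv2.minEnclosingCircle(w);x0,x1=w.min(0),w.max(0)
    print(n,np.round(e,4),"d",round(2*rr,4),"bbox c",(x0+x1)/2,x1-x0)
```

```text
spacer [0.4775 0.2746] d 0.0283 bbox c [0.47770292 0.27433303] [0.02698523 0.02698678]
bearing [0.4768 0.205 ] d 0.0413 bbox c [0.47718352 0.20499936] [0.03902796 0.04076095]
washer [0.4778 0.1285] d 0.0375 bbox c [0.47731042 0.12847027] [0.03475878 0.03560667]
```

Emit:
step_arm([
  {"rx": 0,"ry": 0,"rz": 0,"dx": 0,"dy": 0,"dz": 50,"gripper": 0.2},
  {"rx": 0,"ry": 0,"rz": 0,"dx": 0,"dy": 0,"dz": 50,"gripper": 0.2},
  {"rx": 0,"ry": 0,"rz": 0,"dx": 0,"dy": 0,"dz": 40,"gripper": 0.2},
  {"rx": 0,"ry": 0,"rz": 0,"dx": 0,"dy": 0,"dz": 20,"gripper": 0.2},
  {"rx": 0,"ry": 0,"rz": 0,"dx": 0,"dy": 0,"dz": 10,"gripper": 0.2},
  {"rx": 0,"ry": 0,"rz": 0,"dx": 0,"dy": 0,"dz": 3.5,"gripper": 0.2},
  {"rx": 0,"ry": 0,"rz": 0,"dx": 0,"dy": 0,"dz": 0,"gripper": 0.2},
])

```text
clock: 2.58
tcp_pos: [0.4782, 0.2056, 0.0274]
orientation: [2.245, 2.197, 0.002]
contact_force: [0.4, -1.0, 0.2]
grip_width: 0.0516
gripper_force: 0.0
```

Emit:
step_arm([
  {"rx": 0,"ry": 0,"rz": 0,"dx": 0,"dy": 0,"dz": 0,"gripper": -1},
  {"rx": 0,"ry": 0,"rz": 0,"dx": 0,"dy": 0,"dz": 0,"gripper": -1},
  {"rx": 0,"ry": 0,"rz": 0,"dx": 0,"dy": 0,"dz": 0,"gripper": -1},
  {"rx": 0,"ry": 0,"rz": 0,"dx": 0,"dy": 0,"dz": 0,"gripper": -1},
], grip_force=35)

```text
clock: 3.08
tcp_pos: [0.4784, 0.2054, 0.028]
orientation: [-2.246, -2.196, -0.003]
contact_force: [-0.8, 0.3, 4.1]
grip_width: 0.0383
gripper_force: 34.5
```

Emit:
step_arm([
  {"rx": 0,"ry": 0,"rz": 0,"dx": 0,"dy": 0,"dz": -40,"gripper": -1},
  {"rx": 0,"ry": 0,"rz": 0,"dx": 0,"dy": 0,"dz": -50,"gripper": -1},
  {"rx": 0,"ry": 0,"rz": 0,"dx": 0,"dy": 0,"dz": -50,"gripper": -1},
  {"rx": 0,"ry": 0,"rz": 0,"dx": 0,"dy": 0,"dz": -52,"gripper": -1},
  {"rx": 0,"ry": 0,"rz": 0,"dx": -54,"dy": 9,"dz": 0,"gripper": -1},
  {"rx": 0,"ry": 0,"rz": 0,"dx": -54,"dy": 9,"dz": 0,"gripper": -1},
  {"rx": 0,"ry": 0,"rz": 0,"dx": -54,"dy": 9,"dz": 0,"gripper": -1},
  {"rx": 0,"ry": 0,"rz": 0,"dx": -54,"dy": 9,"dz": 0,"gripper": -1},
  {"rx": 0,"ry": 0,"rz": 0,"dx": -54,"dy": 9,"dz": 0,"gripper": -1},
  {"rx": 0,"ry": 0,"rz": 0,"dx": -54,"dy": 9,"dz": 0,"gripper": -1},
  {"rx": 0,"ry": 0,"rz": 0,"dx": -54,"dy": 9,"dz": 0,"gripper": -1},
  {"rx": 0,"ry": 0,"rz": 0,"dx": 0,"dy": 0,"dz": 0,"gripper": -1},
  {"rx": 0,"ry": 0,"rz": 0,"dx": 0,"dy": 0,"dz": 0,"gripper": -1},
])

```text
clock: 4.7
tcp_pos: [0.5323, -0.174, 0.219]
orientation: [-2.246, -2.196, -0.001]
contact_force: [1.1, 0.9, -1.1]
grip_width: 0.038
gripper_force: 35.5
```

Run:
```python
from h import *
o=r.get_obs();print(o["clock"],o["tcp_pos"],o["grip_width"],o["joints"]);c=cam("wrist");i=r.grab_frame("wrist");cv2.imwrite("pics/w2.png",i)
np.savez("w2.npz",**c)
print(proj(c,[[.534,-.105,.134],[.534,-.105,.072]]))
```

```text
4.7 [ 0.53226436 -0.17397247  0.21899872] 0.03798174442730624 [-0.28433908  0.37057903  0.62154308  1.90177417 -0.26313853  0.95054254
  0.43676369]
[[257.35141073 104.00877152]
 [257.03990556 104.06815121]]
```

View pics/w2.png

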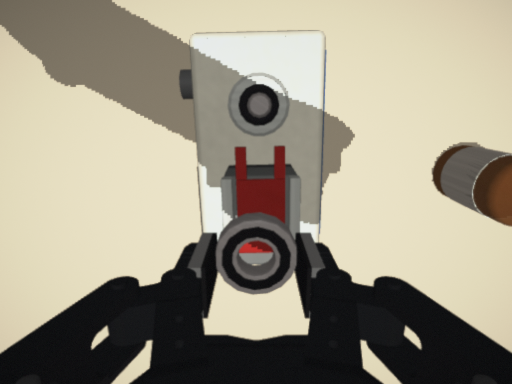

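The wrist view shows the shaft at about (258,104) inside its collar and hub, the fork prongs at (240,150) and (280,150), and the bearing held level at (257,254). I measure the shaft axis and the bearing in the hand.

Run:
```python
from h import *
c=dict(np.load("w2.npz"));i=cv2.imread("pics/w2.png");g=cv2.cvtColor(i,cv2.COLOR_BGR2GRAY)
o,_=ray(c,[[0,0]]);print("cam",o)
print("row104",g[104,222:296].tolist());print("col258",g[66:142,258].tolist())
print("bearing row254",g[254,208:304].tolist());print("col257",g[205:300,257].tolist())
# circles by contours of dark collar
m=np.zeros_like(g);cv2.circle(m,(258,104),26,255,-1);d=cv2.inRange(g,0,60)&m
for q in cv2.findContours(d,cv2.RETR_CCOMP,1)[0]:
    if cv2.contourArea(q)>50:print(cv2.fitEllipse(q))
```

```text
cam [ 0.53315078 -0.10513726  0.33930302]
row104 [140, 140, 140, 141, 140, 129, 114, 110, 113, 123, 128, 128, 127, 129, 127, 124, 89, 36, 20, 20, 19, 18, 16, 17, 25, 55, 72, 82, 99, 107, 108, 107, 108, 107, 109, 108, 108, 109, 110, 110, 111, 110, 110, 108, 108, 107, 99, 83, 71, 50, 27, 19, 20, 18, 19, 18, 38, 101, 126, 130, 129, 130, 128, 128, 121, 112, 110, 121, 141, 146, 146, 146, 146, 145]
col258 [235, 235, 235, 235, 235, 234, 220, 190, 186, 194, 230, 235, 235, 234, 234, 236, 235, 222, 92, 23, 23, 21, 22, 18, 17, 26, 52, 78, 89, 97, 107, 110, 109, 109, 110, 112, 110, 109, 108, 108, 107, 107, 108, 107, 108, 107, 108, 109, 98, 77, 65, 51, 30, 21, 20, 20, 16, 19, 27, 72, 111, 124, 124, 123, 122, 122, 117, 106, 97, 103, 127, 143, 145, 146, 146, 145]
bearing row254 [13, 16, 12, 13, 13, 12, 18, 50, 89, 106, 107, 107, 106, 92, 59, 22, 16, 17, 15, 17, 16, 14, 18, 22, 52, 90, 105, 105, 100, 81, 76, 117, 138, 142, 142, 142, 143, 144, 142, 143, 142, 143, 142, 142, 142, 141, 141, 140, 142, 140, 141, 141, 141, 141, 141, 140, 141, 140, 140, 141, 140, 141, 141, 138, 116, 81, 72, 93, 105, 107, 104, 76, 37, 16, 16, 16, 16, 16, 15, 16, 16, 21, 52, 96, 108, 110, 108, 105, 71, 31, 13, 11, 12, 11, 13, 14]
col257 [51, 49, 49, 48, 48, 48, 50, 61, 69, 71, 72, 76, 77, 78, 83, 101, 114, 114, 109, 108, 105, 82, 42, 20, 17, 14, 18, 17, 16, 17, 17, 32, 84, 106, 102, 85, 61, 49, 50, 48, 49, 60, 67, 69, 82, 90, 89, 104, 129, 140, 141, 140, 140, 140, 140, 141, 141, 138, 129, 145, 114, 78, 73, 73, 74, 73, 73, 75, 77, 81, 89, 108, 111, 107, 101, 58, 23, 15, 19, 16, 15, 14, 15, 23, 54, 96, 105, 104, 121, 203, 222, 224, 224, 225, 224]
((258.4317932128906, 104.48441314697266), (38.81352233886719, 39.738338470458984), 171.31224060058594)
((258.9444274902344, 104.35406494140625), (24.02796173095703, 24.89109992980957), 1.1556987762451172)
```

Run:
```python
from h import *
c=dict(np.load("w2.npz"))
print("shaft",onz(c,[[258.7,104.4]]*2,.125));
i=cv2.imread("pics/w2.png");g=cv2.cvtColor(i,cv2.COLOR_BGR2GRAY)
m=np.zeros_like(g);cv2.circle(m,(257,254),34,255,-1);d=cv2.inRange(g,0,45)&m
for q in cv2.findContours(d,cv2.RETR_CCOMP,1)[0]:
    if cv2.contourArea(q)>300:
        e=cv2.fitEllipse(q);print(e)
        for z in(.202,.206,.210):
            w=onz(c,q.reshape(-1,2),z)[:,:2].astype(np.float32);print(z,onz(c,[e[0]],z)[0].round(4),cv2.fitEllipse(w))
tr=onz(c,[[240,155],[280,155]],.115);print(tr)
# housing edges for yaw
print(onz(c,[[192,38],[203,230],[324.5,38],[318,235]],.058).round(4).tolist())
o=r.get_obs();print(o["tcp_pos"])
```

```text
shaft [[ 0.53491897 -0.10526233  0.125     ]
 [ 0.53491897 -0.10526233  0.125     ]]
((256.453857421875, 257.46002197265625), (59.47090148925781, 65.7958755493164), 97.95563507080078)
0.202 [ 0.5318 -0.1763  0.202 ] ((0.5318010449409485, -0.17681185901165009), (0.031340185552835464, 0.03224550560116768), 38.63640594482422)
0.206 [ 0.5318 -0.1743  0.206 ] ((0.5318403244018555, -0.1747237890958786), (0.030427157878875732, 0.031306106597185135), 38.636146545410156)
0.21 [ 0.5319 -0.1722  0.21  ] ((0.5318796634674072, -0.17263571918010712), (0.029514145106077194, 0.03036670945584774), 38.63616943359375)
((255.7436981201172, 258.49932861328125), (44.780662536621094, 49.57991409301758), 91.92762756347656)
0.202 [ 0.5314 -0.1769  0.202 ] ((0.5314390063285828, -0.17714902758598328), (0.02389359660446644, 0.02405395172536373), 39.45330047607422)
0.206 [ 0.5315 -0.1748  0.206 ] ((0.5314888954162598, -0.17505112290382385), (0.023197505623102188, 0.023353194817900658), 39.45150375366211)
0.21 [ 0.5315 -0.1727  0.21  ] ((0.531538724899292, -0.17295323312282562), (0.022501429542899132, 0.02265244349837303), 39.45536804199219)
[[ 0.52089237 -0.14002821  0.115     ]
 [ 0.54958939 -0.14065866  0.115     ]]
[[0.4817, -0.051, 0.058], [0.4795, -0.2207, 0.058], [0.5907, -0.0534, 0.058], [0.5905, -0.2283, 0.058]]
[ 0.53243003 -0.1730534   0.21887795]
```

Emit:
step_arm([
  {"rx": 0,"ry": 0,"rz": 0,"dx": 35,"dy": 0.8,"dz": 0,"gripper": -1},
  {"rx": 0,"ry": 0,"rz": 0,"dx": 34,"dy": 0.8,"dz": 0,"gripper": -1},
  {"rx": 0,"ry": 0,"rz": 0,"dx": 0,"dy": 0,"dz": 20,"gripper": -1},
  {"rx": 0,"ry": 0,"rz": 0,"dx": 0,"dy": 0,"dz": 20,"gripper": -1},
  {"rx": 0,"ry": 0,"rz": 0,"dx": 0,"dy": 0,"dz": 0,"gripper": -1},
  {"rx": 0,"ry": 0,"rz": 0,"dx": 0,"dy": 0,"dz": 0,"gripper": -1},
])

```text
clock: 5.5
tcp_pos: [0.536, -0.1047, 0.1795]
orientation: [2.245, 2.197, 0.001]
contact_force: [0.0, -0.3, -0.8]
grip_width: 0.038
gripper_force: 35.5
```

Run:
```python
from h import *
o=r.get_obs();print(o["tcp_pos"]);c=cam("wrist");i=r.grab_frame("wrist")
np.savez("w3.npz",**c);cv2.imwrite("pics/w3.png",i)
print(proj(c,[[.5349,-.1053,.134],[.5349,-.1053,.166]]))
cv2.imwrite("pics/w3c.png",cv2.resize(i[190:330,170:350],None,fx=4,fy=4,interpolation=cv2.INTER_CUBIC))
plan([.5354,-.1046,o["tcp_pos"][2]])
```

```text
[ 0.5359716  -0.10468846  0.17951286]
[[255.18186959 231.16971898]
 [255.05502656 257.63693022]]
n 1 rz/row 0.0 az -1.24 tilt [ 1.3e-03  2.0e-04 -1.0e+00]
   [ 0.3 -0.7  0.2]
```

View pics/w3c.png

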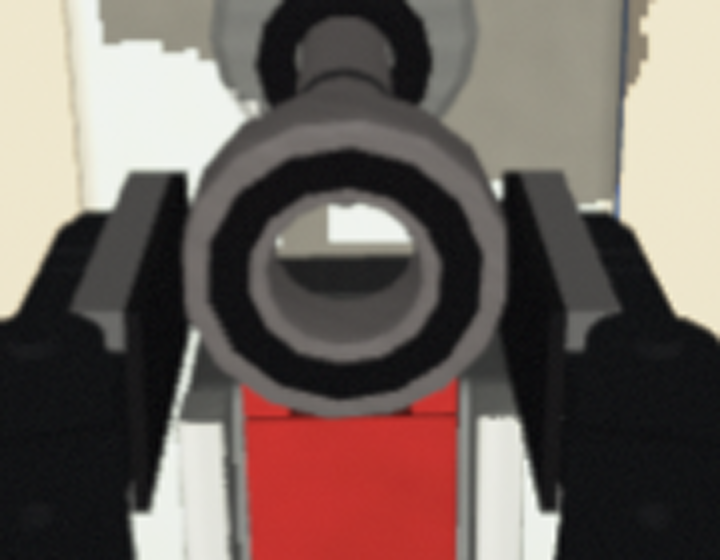

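The bearing (crop x≈345) lines up with the shaft (crop x≈345). I descend slowly.

Emit:
step_arm([
  {"rx": 0,"ry": 0,"rz": 0,"dx": 0,"dy": -0.4,"dz": 6,"gripper": -1},
  {"rx": 0,"ry": 0,"rz": 0,"dx": 0,"dy": 0,"dz": 6,"gripper": -1},
  {"rx": 0,"ry": 0,"rz": 0,"dx": 0,"dy": 0,"dz": 5,"gripper": -1},
  {"rx": 0,"ry": 0,"rz": 0,"dx": 0,"dy": 0,"dz": 4,"gripper": -1},
  {"rx": 0,"ry": 0,"rz": 0,"dx": 0,"dy": 0,"dz": 3,"gripper": -1},
  {"rx": 0,"ry": 0,"rz": 0,"dx": 0,"dy": 0,"dz": 0,"gripper": -1},
])

```text
clock: 6.3
tcp_pos: [0.5353, -0.1052, 0.1546]
orientation: [-2.246, -2.196, -0.0]
contact_force: [1.0, 0.9, -1.7]
grip_width: 0.0379
gripper_force: 35.5
```

Emit:
step_arm([
  {"rx": 0,"ry": 0,"rz": 0,"dx": 0,"dy": 0,"dz": 4,"gripper": -1},
  {"rx": 0,"ry": 0,"rz": 0,"dx": 0,"dy": 0,"dz": 4,"gripper": -1},
  {"rx": 0,"ry": 0,"rz": 0,"dx": 0,"dy": 0,"dz": 0,"gripper": -1},
])

```text
clock: 6.68
tcp_pos: [0.5353, -0.1051, 0.1465]
orientation: [-2.246, -2.197, -0.0]
contact_force: [0.8, 1.5, -1.9]
grip_width: 0.0378
gripper_force: 35.4
```

Emit:
step_arm([
  {"rx": 0,"ry": 0,"rz": 0,"dx": 0,"dy": 0,"dz": 5,"gripper": -1},
  {"rx": 0,"ry": 0,"rz": 0,"dx": 0,"dy": 0,"dz": 5,"gripper": -1},
  {"rx": 0,"ry": 0,"rz": 0,"dx": 0,"dy": 0,"dz": 4,"gripper": -1},
  {"rx": 0,"ry": 0,"rz": 0,"dx": 0,"dy": 0,"dz": 0,"gripper": -1},
])

```text
clock: 7.18
tcp_pos: [0.5353, -0.1051, 0.1324]
orientation: [-2.246, -2.197, -0.0]
contact_force: [3.7, 2.2, -2.9]
grip_width: 0.0378
gripper_force: 35.4
```

Emit:
step_arm([
  {"rx": 0,"ry": 0,"rz": 0,"dx": 0,"dy": 0,"dz": 4,"gripper": -1},
  {"rx": 0,"ry": 0,"rz": 0,"dx": 0,"dy": 0,"dz": 4,"gripper": -1},
  {"rx": 0,"ry": 0,"rz": 0,"dx": 0,"dy": 0,"dz": 0,"gripper": -1},
])

```text
clock: 7.55
tcp_pos: [0.5353, -0.1052, 0.1245]
orientation: [-2.246, -2.197, -0.0]
contact_force: [2.9, 3.1, -2.6]
grip_width: 0.0381
gripper_force: 35.5
```

Emit:
step_arm([
  {"rx": 0,"ry": 0,"rz": 0,"dx": 0.4,"dy": 0.4,"dz": 3,"gripper": -1},
  {"rx": 0,"ry": 0,"rz": 0,"dx": 0,"dy": 0,"dz": 3,"gripper": -1},
  {"rx": 0,"ry": 0,"rz": 0,"dx": 0,"dy": 0,"dz": 0,"gripper": -1},
])

```text
clock: 7.92
tcp_pos: [0.5354, -0.1051, 0.1185]
orientation: [-2.246, -2.196, 0.001]
contact_force: [2.1, 1.4, -2.1]
grip_width: 0.0378
gripper_force: 35.5
```

Emit:
step_arm([
  {"rx": 0,"ry": 0,"rz": 0,"dx": 0,"dy": 0,"dz": 2,"gripper": -1},
  {"rx": 0,"ry": 0,"rz": 0,"dx": 0,"dy": 0,"dz": 2,"gripper": -1},
  {"rx": 0,"ry": 0,"rz": 0,"dx": 0,"dy": 0,"dz": 0,"gripper": -1},
])

```text
clock: 8.3
tcp_pos: [0.5354, -0.1051, 0.1146]
orientation: [-2.246, -2.196, 0.001]
contact_force: [1.0, 2.3, -0.7]
grip_width: 0.0381
gripper_force: 35.5
```

Emit:
step_arm([
  {"rx": 0,"ry": 0,"rz": 0,"dx": 0,"dy": 0,"dz": 2,"gripper": -1},
  {"rx": 0,"ry": 0,"rz": 0,"dx": 0,"dy": 0,"dz": 2,"gripper": -1},
  {"rx": 0,"ry": 0,"rz": 0,"dx": 0,"dy": 0,"dz": 0,"gripper": -1},
])

```text
clock: 8.68
tcp_pos: [0.5356, -0.1051, 0.1114]
orientation: [-2.246, -2.196, -0.001]
contact_force: [-0.9, 2.8, 8.8]
grip_width: 0.0382
gripper_force: 36.4
```

Emit:
step_arm([
  {"rx": 0,"ry": 0,"rz": 0,"dx": 0,"dy": 0,"dz": -0.5,"gripper": 0.2},
  {"rx": 0,"ry": 0,"rz": 0,"dx": 0,"dy": 0,"dz": 0,"gripper": 0.2},
  {"rx": 0,"ry": 0,"rz": 0,"dx": 0,"dy": 0,"dz": 0,"gripper": 0.2},
  {"rx": 0,"ry": 0,"rz": 0,"dx": 0,"dy": 0,"dz": -15,"gripper": 0.2},
  {"rx": 0,"ry": 0,"rz": 0,"dx": 0,"dy": 0,"dz": -45,"gripper": 0.2},
  {"rx": 0,"ry": 0,"rz": 0,"dx": 0,"dy": 0,"dz": -50,"gripper": 0.2},
  {"rx": 0,"ry": 0,"rz": 0,"dx": 0,"dy": 0,"dz": 0,"gripper": 0.2},
])

```text
clock: 9.55
tcp_pos: [0.5381, -0.1059, 0.2259]
orientation: [2.243, 2.192, 0.009]
contact_force: [-0.1, 0.5, 1.1]
grip_width: 0.0513
gripper_force: 0.0
```

Run:
```python
from h import *
for n in("top","scene"): cv2.imwrite(f"pics/{n}1.png",r.grab_frame(n))
plan([.4776,.2746,.16])
```

```text
n 7 rz/row 0.0 az -1.29 tilt [ 1.6e-03  5.0e-04 -1.0e+00]
   [54.  -9.5  8.9]
   [54.  -9.5  8.9]
   [54.  -9.5  8.9]
   [54.  -9.5  8.9]
   [54.  -9.5  8.9]
   [54.  -9.5  8.9]
   [54.  -9.5  8.9]
```

Emit:
step_arm([
  {"rx": 0,"ry": 0,"rz": 0,"dx": 54,"dy": -9.5,"dz": 0,"gripper": 0.2},
  {"rx": 0,"ry": 0,"rz": 0,"dx": 54,"dy": -9.5,"dz": 0,"gripper": 0.2},
  {"rx": 0,"ry": 0,"rz": 0,"dx": 54,"dy": -9.5,"dz": 0,"gripper": 0.2},
  {"rx": 0,"ry": 0,"rz": 0,"dx": 54,"dy": -9.5,"dz": 0,"gripper": 0.2},
  {"rx": 0,"ry": 0,"rz": 0,"dx": 54,"dy": -9.5,"dz": 0,"gripper": 0.2},
  {"rx": 0,"ry": 0,"rz": 0,"dx": 54,"dy": -9.5,"dz": 0,"gripper": 0.2},
  {"rx": 0,"ry": 0,"rz": 0,"dx": 54,"dy": -9.5,"dz": 0,"gripper": 0.2},
  {"rx": 0,"ry": 0,"rz": 0,"dx": 0,"dy": 0,"dz": 45,"gripper": 0.2},
  {"rx": 0,"ry": 0,"rz": 0,"dx": 0,"dy": 0,"dz": 45,"gripper": 0.2},
  {"rx": 0,"ry": 0,"rz": 0,"dx": 0,"dy": 0,"dz": 45,"gripper": 0.2},
  {"rx": 0,"ry": 0,"rz": 0,"dx": 0,"dy": 0,"dz": 20,"gripper": 0.2},
  {"rx": 0,"ry": 0,"rz": 0,"dx": 0,"dy": 0,"dz": 0,"gripper": 0.2},
])

```text
clock: 11.15
tcp_pos: [0.4758, 0.273, 0.0639]
orientation: [-2.246, -2.196, 0.009]
contact_force: [1.0, 0.3, -0.1]
grip_width: 0.0509
gripper_force: 0.0
```

Run:
```python
from h import *
plan([.4776,.2746,.033],-1.5,1)
```

```text
n 1 rz/row 0.2 az -1.3 tilt [-0.0045 -0.0037 -1.    ]
   [ 1.7  1.9 30.9]
```

Emit:
step_arm([
  {"rx": 0,"ry": 0,"rz": 0,"dx": 1.7,"dy": 1.5,"dz": 15,"gripper": 0.2},
  {"rx": 0,"ry": 0,"rz": 0,"dx": 0,"dy": 0,"dz": 14,"gripper": 0.2},
  {"rx": 0,"ry": 0,"rz": 0,"dx": 0,"dy": 0,"dz": 0,"gripper": 0.2},
  {"rx": 0,"ry": 0,"rz": 0,"dx": 0,"dy": 0,"dz": 0,"gripper": 0.2},
], grip_force=35)

```text
clock: 11.65
tcp_pos: [0.4793, 0.2761, 0.0375]
orientation: [2.246, 2.196, 0.001]
contact_force: [-0.5, -0.4, -0.8]
grip_width: 0.0511
gripper_force: 0.0
```

Emit:
step_arm([
  {"rx": 0,"ry": 0,"rz": 0,"dx": 0,"dy": 0,"dz": 0,"gripper": -1},
  {"rx": 0,"ry": 0,"rz": 0,"dx": 0,"dy": 0,"dz": 0,"gripper": -1},
  {"rx": 0,"ry": 0,"rz": 0,"dx": 0,"dy": 0,"dz": 0,"gripper": -1},
  {"rx": 0,"ry": 0,"rz": 0,"dx": 0,"dy": 0,"dz": 0,"gripper": -1},
  {"rx": 0,"ry": 0,"rz": 0,"dx": 0,"dy": 0,"dz": 0,"gripper": -1},
])

```text
clock: 12.28
tcp_pos: [0.4795, 0.2763, 0.038]
orientation: [-2.246, -2.196, -0.001]
contact_force: [-1.2, -0.5, 6.4]
grip_width: 0.0246
gripper_force: 34.2
```

Emit:
step_arm([
  {"rx": 0,"ry": 0,"rz": 0,"dx": 0,"dy": 0,"dz": -40,"gripper": -1},
  {"rx": 0,"ry": 0,"rz": 0,"dx": 0,"dy": 0,"dz": -50,"gripper": -1},
  {"rx": 0,"ry": 0,"rz": 0,"dx": 0,"dy": 0,"dz": -50,"gripper": -1},
  {"rx": 0,"ry": 0,"rz": 0,"dx": 0,"dy": 0,"dz": -50,"gripper": -1},
  {"rx": 0,"ry": 0,"rz": 0,"dx": -54.1,"dy": 9.2,"dz": 0,"gripper": -1},
  {"rx": 0,"ry": 0,"rz": 0,"dx": -54.1,"dy": 9.2,"dz": 0,"gripper": -1},
  {"rx": 0,"ry": 0,"rz": 0,"dx": -54.1,"dy": 9.2,"dz": 0,"gripper": -1},
  {"rx": 0,"ry": 0,"rz": 0,"dx": -54.1,"dy": 9.2,"dz": 0,"gripper": -1},
  {"rx": 0,"ry": 0,"rz": 0,"dx": -54.1,"dy": 9.2,"dz": 0,"gripper": -1},
  {"rx": 0,"ry": 0,"rz": 0,"dx": -54.1,"dy": 9.2,"dz": 0,"gripper": -1},
  {"rx": 0,"ry": 0,"rz": 0,"dx": -54.1,"dy": 9.2,"dz": 0,"gripper": -1},
  {"rx": 0,"ry": 0,"rz": 0,"dx": 0,"dy": 0,"dz": 20,"gripper": -1},
  {"rx": 0,"ry": 0,"rz": 0,"dx": 0,"dy": 0,"dz": 0,"gripper": -1},
  {"rx": 0,"ry": 0,"rz": 0,"dx": 0,"dy": 0,"dz": 0,"gripper": -1},
])

```text
clock: 14.02
tcp_pos: [0.5352, -0.1031, 0.2076]
orientation: [-2.245, -2.198, -0.0]
contact_force: [0.4, -0.3, -0.5]
grip_width: 0.0247
gripper_force: 34.5
```

Run:
```python
from h import *
o=r.get_obs();p=o["tcp_pos"];print(p);c=cam("wrist");i=r.grab_frame("wrist")
np.savez("w4.npz",**c);cv2.imwrite("pics/w4.png",i)
print(proj(c,[[.535,-.1054,.134]]),proj(c,[[p[0],p[1]-.0017,p[2]-.019]]))
cv2.imwrite("pics/w4c.png",cv2.resize(i[150:330,160:360],None,fx=3,fy=3,interpolation=cv2.INTER_CUBIC))
plan([.5355,-.1036,p[2]])
```

```text
[ 0.53516976 -0.1031434   0.20759844]
[[256.76952436 216.71365053]] [[257.34578797 254.22543643]]
n 1 rz/row 0.0 az -1.19 tilt [ 6.e-04  4.e-04 -1.e+00]
   [-0.6  0.1  0.2]
```

View pics/w4c.png

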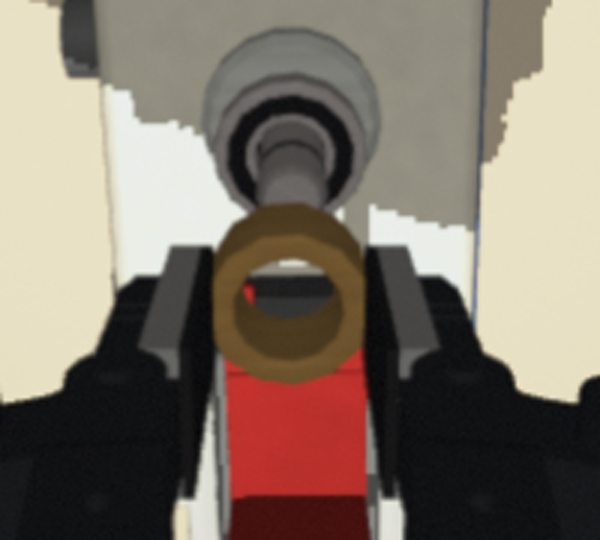

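The bearing sits on the shaft, and the spacer is level in the hand at about (256.4,253), within 1 mm of where I expected it. I trim and descend.

Emit:
step_arm([
  {"rx": 0,"ry": 0,"rz": 0,"dx": -0.9,"dy": 0.4,"dz": 15,"gripper": -1},
  {"rx": 0,"ry": 0,"rz": 0,"dx": 0,"dy": 0,"dz": 15,"gripper": -1},
  {"rx": 0,"ry": 0,"rz": 0,"dx": 0,"dy": 0,"dz": 3,"gripper": -1},
  {"rx": 0,"ry": 0,"rz": 0,"dx": 0,"dy": 0,"dz": 3,"gripper": -1},
  {"rx": 0,"ry": 0,"rz": 0,"dx": 0,"dy": 0,"dz": 3,"gripper": -1},
  {"rx": 0,"ry": 0,"rz": 0,"dx": 0,"dy": 0,"dz": 0,"gripper": -1},
])

```text
clock: 14.82
tcp_pos: [0.5354, -0.1049, 0.1683]
orientation: [-2.246, -2.196, -0.0]
contact_force: [-0.0, -0.1, -0.7]
grip_width: 0.0246
gripper_force: 34.5
```

Emit:
step_arm([
  {"rx": 0,"ry": 0,"rz": 0,"dx": 0,"dy": 0,"dz": 3,"gripper": -1},
  {"rx": 0,"ry": 0,"rz": 0,"dx": 0,"dy": 0,"dz": 3,"gripper": -1},
  {"rx": 0,"ry": 0,"rz": 0,"dx": 0,"dy": 0,"dz": 0,"gripper": -1},
])

```text
clock: 15.2
tcp_pos: [0.5354, -0.1047, 0.1621]
orientation: [-2.246, -2.196, -0.0]
contact_force: [0.6, 0.7, -1.1]
grip_width: 0.0247
gripper_force: 34.4
```

Emit:
step_arm([
  {"rx": 0,"ry": 0,"rz": 0,"dx": 0,"dy": 0,"dz": 4,"gripper": -1},
  {"rx": 0,"ry": 0,"rz": 0,"dx": 0,"dy": 0,"dz": 4,"gripper": -1},
  {"rx": 0,"ry": 0,"rz": 0,"dx": 0,"dy": 0,"dz": 0,"gripper": -1},
])

```text
clock: 15.58
tcp_pos: [0.5354, -0.1046, 0.1539]
orientation: [-2.246, -2.196, 0.0]
contact_force: [0.2, 0.6, -1.7]
grip_width: 0.0242
gripper_force: 34.4
```

Emit:
step_arm([
  {"rx": 0,"ry": 0,"rz": 0,"dx": 0,"dy": 0,"dz": 5,"gripper": -1},
  {"rx": 0,"ry": 0,"rz": 0,"dx": 0,"dy": 0,"dz": 5,"gripper": -1},
  {"rx": 0,"ry": 0,"rz": 0,"dx": 0,"dy": 0,"dz": 5,"gripper": -1},
  {"rx": 0,"ry": 0,"rz": 0,"dx": 0,"dy": 0,"dz": 2,"gripper": -1},
  {"rx": 0,"ry": 0,"rz": 0,"dx": 0,"dy": 0,"dz": 0,"gripper": -1},
])

```text
clock: 16.2
tcp_pos: [0.5355, -0.1047, 0.1371]
orientation: [-2.246, -2.196, -0.0]
contact_force: [1.7, 2.1, -2.2]
grip_width: 0.0248
gripper_force: 34.4
```

Emit:
step_arm([
  {"rx": 0,"ry": 0,"rz": 0,"dx": 0,"dy": 0,"dz": 0,"gripper": 0.1},
  {"rx": 0,"ry": 0,"rz": 0,"dx": 0,"dy": 0,"dz": 0,"gripper": 0.1},
  {"rx": 0,"ry": 0,"rz": 0,"dx": 0,"dy": 0,"dz": 0,"gripper": 0.1},
  {"rx": 0,"ry": 0,"rz": 0,"dx": 0,"dy": 0,"dz": -15,"gripper": 0.1},
  {"rx": 0,"ry": 0,"rz": 0,"dx": 0,"dy": 0,"dz": -40,"gripper": 0.1},
  {"rx": 0,"ry": 0,"rz": 0,"dx": 0,"dy": 0,"dz": -40,"gripper": 0.2},
  {"rx": 0,"ry": 0,"rz": 0,"dx": 0,"dy": 0,"dz": 0,"gripper": 0.2},
  {"rx": 0,"ry": 0,"rz": 0,"dx": 0,"dy": 0,"dz": 0,"gripper": 0.2},
])

```text
clock: 17.2
tcp_pos: [0.5352, -0.1047, 0.2326]
orientation: [-2.246, -2.197, -0.001]
contact_force: [-0.7, 0.4, -0.1]
grip_width: 0.0512
gripper_force: 0.0
```

Run:
```python
from h import *
i=r.grab_frame("wrist");cv2.imwrite("pics/w5.png",i);np.savez("w5.npz",**cam("wrist"))
g=i[:,:];h=cv2.cvtColor(i,cv2.COLOR_BGR2HSV);m=cv2.inRange(h,(8,90,40),(25,255,200));m[:150]=0
q=max(cv2.findContours(m,0,1)[0],key=cv2.contourArea);print(cv2.boundingRect(q),cv2.contourArea(q),proj(cam("wrist"),[[.535,-.1054,.117]]))
plan([.4776,.1295,.07])
```

```text
(450, 224, 62, 66) 3167.5 [[257.118504  196.5598422]]
n 5 rz/row 0.0 az -1.28 tilt [-1.e-03  2.e-04 -1.e+00]
   [ 46.6 -12.5  32.4]
   [ 46.6 -12.5  32.4]
   [ 46.6 -12.5  32.4]
   [ 46.6 -12.5  32.4]
   [ 46.6 -12.5  32.4]
```

Emit:
step_arm([
  {"rx": 0,"ry": 0,"rz": 0,"dx": 46.6,"dy": -12.5,"dz": 0,"gripper": 0.2},
  {"rx": 0,"ry": 0,"rz": 0,"dx": 46.6,"dy": -12.5,"dz": 0,"gripper": 0.2},
  {"rx": 0,"ry": 0,"rz": 0,"dx": 46.6,"dy": -12.5,"dz": 10,"gripper": 0.2},
  {"rx": 0,"ry": 0,"rz": 0,"dx": 46.6,"dy": -12.5,"dz": 20,"gripper": 0.2},
  {"rx": 0,"ry": 0,"rz": 0,"dx": 46.6,"dy": -12.5,"dz": 40,"gripper": 0.2},
  {"rx": 0,"ry": 0,"rz": 0,"dx": 0,"dy": 0,"dz": 50,"gripper": 0.2},
  {"rx": 0,"ry": 0,"rz": 0,"dx": 0,"dy": 0,"dz": 50,"gripper": 0.2},
  {"rx": 0,"ry": 0,"rz": 0,"dx": 0,"dy": 0,"dz": 20,"gripper": 0.2},
  {"rx": 0,"ry": 0,"rz": 0,"dx": 0,"dy": 0,"dz": 0,"gripper": 0.2},
  {"rx": 0,"ry": 0,"rz": 0,"dx": 0,"dy": 0,"dz": 0,"gripper": 0.2},
])

```text
clock: 18.5
tcp_pos: [0.4785, 0.1292, 0.0428]
orientation: [2.247, 2.196, 0.0]
contact_force: [-0.0, -0.3, -0.0]
grip_width: 0.0508
gripper_force: 0.0
```

Run:
```python
from h import *
plan([.4777,.1285,.030],-1.2,1)
i=cv2.imread("pics/w5.png");h=cv2.cvtColor(i,cv2.COLOR_BGR2HSV);m=cv2.inRange(h,(8,90,40),(25,255,200));m[:,:200]=0;m[:,320:]=0
q=max(cv2.findContours(m,0,1)[0],key=cv2.contourArea);print(cv2.boundingRect(q),cv2.contourArea(q))
```

```text
n 1 rz/row -0.11 az -1.31 tilt [ 2.e-04 -1.e-04 -1.e+00]
   [-0.7 -0.7 12.8]
(240, 175, 35, 36) 483.5
```

Emit:
step_arm([
  {"rx": 0,"ry": 0,"rz": 0,"dx": -0.7,"dy": -0.7,"dz": 8,"gripper": 0.2},
  {"rx": 0,"ry": 0,"rz": 0,"dx": 0,"dy": 0,"dz": 7,"gripper": 0.2},
  {"rx": 0,"ry": 0,"rz": 0,"dx": 0,"dy": 0,"dz": 0,"gripper": 0.2},
])

```text
clock: 18.88
tcp_pos: [0.4772, 0.1286, 0.0271]
orientation: [-2.246, -2.196, 0.001]
contact_force: [-1.1, -0.1, 0.7]
grip_width: 0.0512
gripper_force: 0.0
```

Emit:
step_arm([
  {"rx": 0,"ry": 0,"rz": 0,"dx": 0,"dy": 0,"dz": 2,"gripper": 0.2},
  {"rx": 0,"ry": 0,"rz": 0,"dx": 0,"dy": 0,"dz": 0,"gripper": 0.2},
])

```text
clock: 19.12
tcp_pos: [0.4775, 0.1287, 0.0254]
orientation: [-2.246, -2.196, -0.0]
contact_force: [0.4, -0.3, 0.9]
grip_width: 0.0511
gripper_force: 0.0
```

Emit:
step_arm([
  {"rx": 0,"ry": 0,"rz": 0,"dx": 0,"dy": 0,"dz": 0,"gripper": -0.04},
  {"rx": 0,"ry": 0,"rz": 0,"dx": 0,"dy": 0,"dz": 0,"gripper": -0.04},
  {"rx": 0,"ry": 0,"rz": 0,"dx": 0,"dy": 0,"dz": 1,"gripper": -0.04},
  {"rx": 0,"ry": 0,"rz": 0,"dx": 0,"dy": 0,"dz": 0,"gripper": -0.04},
], grip_force=40)

```text
clock: 19.62
tcp_pos: [0.4774, 0.1286, 0.0244]
orientation: [-2.246, -2.196, 0.0]
contact_force: [-0.4, -0.2, -0.1]
grip_width: 0.0413
gripper_force: 0.0
```

Emit:
step_arm([
  {"rx": 0,"ry": 0,"rz": 0,"dx": 0,"dy": 0,"dz": 1,"gripper": -0.04},
  {"rx": 0,"ry": 0,"rz": 0,"dx": 0,"dy": 0,"dz": 0,"gripper": -0.04},
])

```text
clock: 19.88
tcp_pos: [0.4775, 0.1286, 0.0235]
orientation: [-2.246, -2.196, -0.0]
contact_force: [-0.8, -0.7, 2.4]
grip_width: 0.0413
gripper_force: 1.1
```

Emit:
step_arm([
  {"rx": 0,"ry": 0,"rz": 0,"dx": 0,"dy": 0,"dz": 1,"gripper": -0.04},
  {"rx": 0,"ry": 0,"rz": 0,"dx": 0,"dy": 0,"dz": 0,"gripper": -0.04},
])

```text
clock: 20.12
tcp_pos: [0.4776, 0.1287, 0.0234]
orientation: [-2.246, -2.195, -0.001]
contact_force: [-4.2, -0.3, 18.0]
grip_width: 0.041
gripper_force: 8.5
```

Emit:
step_arm([
  {"rx": 0,"ry": 0,"rz": 0,"dx": 0,"dy": 0,"dz": -3,"gripper": -0.04},
  {"rx": 0,"ry": 0,"rz": 0,"dx": 0,"dy": 0,"dz": 0,"gripper": -0.04},
  {"rx": 0,"ry": 0,"rz": 0,"dx": 0,"dy": 0,"dz": 0,"gripper": -1},
  {"rx": 0,"ry": 0,"rz": 0,"dx": 0,"dy": 0,"dz": 0,"gripper": -1},
  {"rx": 0,"ry": 0,"rz": 0,"dx": 0,"dy": 0,"dz": 0,"gripper": -1},
  {"rx": 0,"ry": 0,"rz": 0,"dx": 0,"dy": 0,"dz": 0,"gripper": -1},
], grip_force=45)

```text
clock: 20.88
tcp_pos: [0.4775, 0.1287, 0.0258]
orientation: [-2.246, -2.196, -0.0]
contact_force: [-1.5, 0.1, 9.5]
grip_width: 0.0328
gripper_force: 43.8
```

Emit:
step_arm([
  {"rx": 0,"ry": 0,"rz": 0,"dx": 0,"dy": 0,"dz": -30,"gripper": -1},
  {"rx": 0,"ry": 0,"rz": 0,"dx": 0,"dy": 0,"dz": -50,"gripper": -1},
  {"rx": 0,"ry": 0,"rz": 0,"dx": 0,"dy": 0,"dz": -50,"gripper": -1},
  {"rx": 0,"ry": 0,"rz": 0,"dx": 0,"dy": 0,"dz": -50,"gripper": -1},
  {"rx": 0,"ry": 0,"rz": 0,"dx": -46.5,"dy": 12.6,"dz": 0,"gripper": -1},
  {"rx": 0,"ry": 0,"rz": 0,"dx": -46.5,"dy": 12.6,"dz": 0,"gripper": -1},
  {"rx": 0,"ry": 0,"rz": 0,"dx": -46.5,"dy": 12.6,"dz": 0,"gripper": -1},
  {"rx": 0,"ry": 0,"rz": 0,"dx": -46.5,"dy": 12.6,"dz": 0,"gripper": -1},
  {"rx": 0,"ry": 0,"rz": 0,"dx": -46.5,"dy": 12.6,"dz": 0,"gripper": -1},
  {"rx": 0,"ry": 0,"rz": 0,"dx": 0,"dy": 0,"dz": 20,"gripper": -1},
  {"rx": 0,"ry": 0,"rz": 0,"dx": 0,"dy": 0,"dz": 0,"gripper": -1},
  {"rx": 0,"ry": 0,"rz": 0,"dx": 0,"dy": 0,"dz": 0,"gripper": -1},
])

```text
clock: 22.38
tcp_pos: [0.5352, -0.1045, 0.1855]
orientation: [-2.245, -2.197, 0.0]
contact_force: [-0.4, -0.6, 0.7]
grip_width: 0.0326
gripper_force: 44.7
```

Run:
```python
from h import *
o=r.get_obs();p=o["tcp_pos"];print(p);c=cam("wrist");i=r.grab_frame("wrist")
np.savez("w6.npz",**c);cv2.imwrite("pics/w6.png",i)
print(proj(c,[[.535,-.1054,.134]]),proj(c,[[p[0],p[1]-.0002,p[2]-.0168]]))
cv2.imwrite("pics/w6c.png",cv2.resize(i[150:330,160:360],None,fx=3,fy=3,interpolation=cv2.INTER_CUBIC))
plan([.5354,-.105,p[2]])
```

```text
[ 0.53523561 -0.1045451   0.18552288]
[[256.70895836 227.47539899]] [[257.29146709 253.53469481]]
n 1 rz/row 0.0 az -1.21 tilt [ 3.e-04  3.e-04 -1.e+00]
   [-0.5 -0.   0.3]
```

View pics/w6c.png

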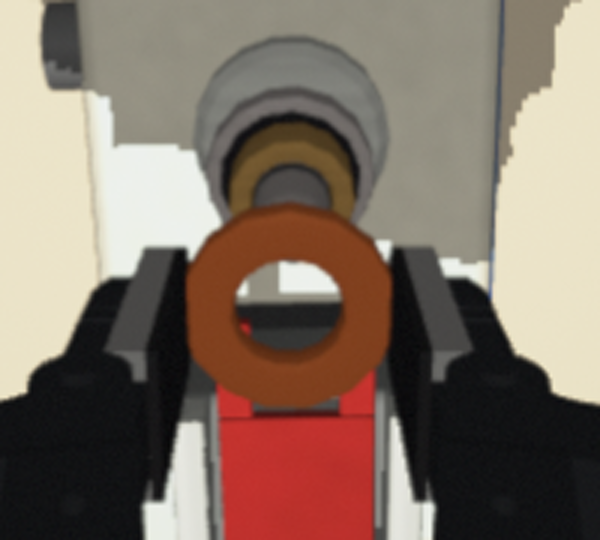

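The bearing and spacer are stacked on the shaft. The washer is level in the hand, centred at (256.7,253.7) as expected, so I descend.

Emit:
step_arm([
  {"rx": 0,"ry": 0,"rz": 0,"dx": -0.5,"dy": 0.2,"dz": 12,"gripper": -1},
  {"rx": 0,"ry": 0,"rz": 0,"dx": 0,"dy": 0,"dz": 10,"gripper": -1},
  {"rx": 0,"ry": 0,"rz": 0,"dx": 0,"dy": 0,"dz": 3,"gripper": -1},
  {"rx": 0,"ry": 0,"rz": 0,"dx": 0,"dy": 0,"dz": 3,"gripper": -1},
  {"rx": 0,"ry": 0,"rz": 0,"dx": 0,"dy": 0,"dz": 3,"gripper": -1},
  {"rx": 0,"ry": 0,"rz": 0,"dx": 0,"dy": 0,"dz": 0,"gripper": -1},
])

```text
clock: 23.18
tcp_pos: [0.5354, -0.1057, 0.1543]
orientation: [-2.246, -2.196, 0.0]
contact_force: [-0.2, -0.7, -0.1]
grip_width: 0.0327
gripper_force: 44.7
```

Emit:
step_arm([
  {"rx": 0,"ry": 0,"rz": 0,"dx": 0,"dy": 0,"dz": 3,"gripper": -1},
  {"rx": 0,"ry": 0,"rz": 0,"dx": 0,"dy": 0,"dz": 3,"gripper": -1},
  {"rx": 0,"ry": 0,"rz": 0,"dx": 0,"dy": 0,"dz": 0,"gripper": -1},
])

```text
clock: 23.55
tcp_pos: [0.5355, -0.1055, 0.1482]
orientation: [-2.246, -2.196, -0.0]
contact_force: [1.4, 0.7, -0.8]
grip_width: 0.0323
gripper_force: 44.7
```

Emit:
step_arm([
  {"rx": 0,"ry": 0,"rz": 0,"dx": 0,"dy": 0,"dz": 3,"gripper": -1},
  {"rx": 0,"ry": 0,"rz": 0,"dx": 0,"dy": 0,"dz": 3,"gripper": -1},
  {"rx": 0,"ry": 0,"rz": 0,"dx": 0,"dy": 0,"dz": 0,"gripper": -1},
])

```text
clock: 23.92
tcp_pos: [0.5355, -0.1055, 0.1422]
orientation: [-2.246, -2.196, -0.0]
contact_force: [1.5, 0.8, -2.2]
grip_width: 0.0328
gripper_force: 44.7
```

Emit:
step_arm([
  {"rx": 0,"ry": 0,"rz": 0,"dx": 0.3,"dy": 0.3,"dz": 2,"gripper": -1},
  {"rx": 0,"ry": 0,"rz": 0,"dx": 0,"dy": 0,"dz": 1,"gripper": -1},
  {"rx": 0,"ry": 0,"rz": 0,"dx": 0,"dy": 0,"dz": 1,"gripper": -1},
  {"rx": 0,"ry": 0,"rz": 0,"dx": 0,"dy": 0,"dz": 0,"gripper": -1},
])

```text
clock: 24.42
tcp_pos: [0.5356, -0.1055, 0.1383]
orientation: [-2.246, -2.196, 0.0]
contact_force: [1.7, 1.5, 0.3]
grip_width: 0.0323
gripper_force: 44.9
```

Emit:
step_arm([
  {"rx": 0,"ry": 0,"rz": 0,"dx": 0,"dy": 0,"dz": 0.7,"gripper": -1},
  {"rx": 0,"ry": 0,"rz": 0,"dx": 0,"dy": 0,"dz": 0.7,"gripper": -1},
  {"rx": 0,"ry": 0,"rz": 0,"dx": 0,"dy": 0,"dz": 0,"gripper": -1},
])

```text
clock: 24.8
tcp_pos: [0.5357, -0.1055, 0.1373]
orientation: [-2.246, -2.196, -0.0]
contact_force: [-2.1, 2.2, 4.1]
grip_width: 0.0328
gripper_force: 45.4
```

Emit:
step_arm([
  {"rx": 0,"ry": 0,"rz": 0,"dx": 0,"dy": 0,"dz": 0.7,"gripper": -1},
  {"rx": 0,"ry": 0,"rz": 0,"dx": 0,"dy": 0,"dz": 0.7,"gripper": -1},
  {"rx": 0,"ry": 0,"rz": 0,"dx": 0,"dy": 0,"dz": 0,"gripper": -1},
])

```text
clock: 25.18
tcp_pos: [0.5358, -0.1055, 0.1364]
orientation: [-2.246, -2.196, -0.001]
contact_force: [-3.9, 1.9, 9.6]
grip_width: 0.0326
gripper_force: 46.1
```

Emit:
step_arm([
  {"rx": 0,"ry": 0,"rz": 0,"dx": 0,"dy": -0.3,"dz": 0.6,"gripper": -1},
  {"rx": 0,"ry": 0,"rz": 0,"dx": 0,"dy": 0,"dz": 0.6,"gripper": -1},
  {"rx": 0,"ry": 0,"rz": 0,"dx": 0,"dy": 0,"dz": 0.6,"gripper": -1},
])

```text
clock: 25.55
tcp_pos: [0.5358, -0.1055, 0.1348]
orientation: [2.246, 2.196, 0.002]
contact_force: [-1.9, 2.1, 10.8]
grip_width: 0.0325
gripper_force: 46.2
```

Emit:
step_arm([
  {"rx": 0,"ry": 0,"rz": 0,"dx": 0,"dy": 0,"dz": 0.7,"gripper": -1},
  {"rx": 0,"ry": 0,"rz": 0,"dx": 0,"dy": 0,"dz": 0.7,"gripper": -1},
])

```text
clock: 25.8
tcp_pos: [0.5358, -0.1056, 0.1334]
orientation: [2.246, 2.196, 0.002]
contact_force: [-3.6, 1.8, 11.6]
grip_width: 0.0325
gripper_force: 46.2
```

Emit:
step_arm([
  {"rx": 0,"ry": 0,"rz": 0,"dx": 0,"dy": 0,"dz": 0.7,"gripper": -1},
  {"rx": 0,"ry": 0,"rz": 0,"dx": 0,"dy": 0,"dz": 0.7,"gripper": -1},
])

```text
clock: 26.05
tcp_pos: [0.5358, -0.1055, 0.132]
orientation: [2.246, 2.196, 0.002]
contact_force: [-3.1, 1.6, 12.7]
grip_width: 0.0327
gripper_force: 46.2
```

Emit:
step_arm([
  {"rx": 0,"ry": 0,"rz": 0,"dx": 0,"dy": 0,"dz": 0.6,"gripper": -1},
  {"rx": 0,"ry": 0,"rz": 0,"dx": 0,"dy": 0,"dz": 0.6,"gripper": -1},
])

```text
clock: 26.3
tcp_pos: [0.5358, -0.1056, 0.1308]
orientation: [2.246, 2.196, 0.002]
contact_force: [-3.8, 2.4, 11.8]
grip_width: 0.0326
gripper_force: 46.2
```

Emit:
step_arm([
  {"rx": 0,"ry": 0,"rz": 0,"dx": 0,"dy": 0,"dz": 0.5,"gripper": -1},
  {"rx": 0,"ry": 0,"rz": 0,"dx": 0,"dy": 0,"dz": 0.5,"gripper": -1},
])

```text
clock: 26.55
tcp_pos: [0.5358, -0.1055, 0.1298]
orientation: [2.246, 2.196, 0.002]
contact_force: [-3.2, 2.8, 12.3]
grip_width: 0.0323
gripper_force: 46.2
```

Emit:
step_arm([
  {"rx": 0,"ry": 0,"rz": 0,"dx": 0,"dy": 0,"dz": 0.5,"gripper": -1},
  {"rx": 0,"ry": 0,"rz": 0,"dx": 0,"dy": 0,"dz": 0.5,"gripper": -1},
])

```text
clock: 26.8
tcp_pos: [0.5358, -0.1055, 0.1288]
orientation: [2.246, 2.196, 0.002]
contact_force: [-2.6, 2.4, 12.2]
grip_width: 0.0324
gripper_force: 46.2
```

Emit:
step_arm([
  {"rx": 0,"ry": 0,"rz": 0,"dx": 0,"dy": 0,"dz": 0.5,"gripper": -1},
  {"rx": 0,"ry": 0,"rz": 0,"dx": 0,"dy": 0,"dz": 0.5,"gripper": -1},
])

```text
clock: 27.05
tcp_pos: [0.5358, -0.1056, 0.1281]
orientation: [-2.247, -2.196, -0.002]
contact_force: [-4.7, 4.2, 18.7]
grip_width: 0.0323
gripper_force: 47.0
```

Emit:
step_arm([
  {"rx": 0,"ry": 0,"rz": 0,"dx": 0,"dy": 0,"dz": 0.3,"gripper": -1},
  {"rx": 0,"ry": 0,"rz": 0,"dx": 0,"dy": 0,"dz": 0,"gripper": -1},
])

```text
clock: 27.3
tcp_pos: [0.5358, -0.1056, 0.1281]
orientation: [-2.246, -2.196, -0.002]
contact_force: [-5.8, 2.1, 18.3]
grip_width: 0.0326
gripper_force: 47.0
```

Emit:
step_arm([
  {"rx": 0,"ry": 0,"rz": 0,"dx": 0,"dy": 0,"dz": 0.4,"gripper": -1},
  {"rx": 0,"ry": 0,"rz": 0,"dx": 0,"dy": 0,"dz": 0,"gripper": -1},
])

```text
clock: 27.55
tcp_pos: [0.5359, -0.1056, 0.128]
orientation: [-2.247, -2.196, -0.003]
contact_force: [-7.0, 3.3, 22.0]
grip_width: 0.0323
gripper_force: 47.4
```

The stack is home: hard stop at TCP z 0.128, which puts the hub at about 0.071, agreeing with the triangulated tip. I release and go behind the tab.

Emit:
step_arm([
  {"rx": 0,"ry": 0,"rz": 0,"dx": 0,"dy": 0,"dz": -0.7,"gripper": -1},
  {"rx": 0,"ry": 0,"rz": 0,"dx": 0,"dy": 0,"dz": 0,"gripper": 0.1},
  {"rx": 0,"ry": 0,"rz": 0,"dx": 0,"dy": 0,"dz": 0,"gripper": 0.1},
  {"rx": 0,"ry": 0,"rz": 0,"dx": 0,"dy": 0,"dz": 0,"gripper": 0.1},
  {"rx": 0,"ry": 0,"rz": 0,"dx": 0,"dy": 0,"dz": -10,"gripper": 0.1},
  {"rx": 0,"ry": 0,"rz": 0,"dx": 0,"dy": 0,"dz": -30,"gripper": 0.1},
  {"rx": 0,"ry": 0,"rz": 0,"dx": 0,"dy": 0,"dz": -30,"gripper": 0},
  {"rx": 0,"ry": 0,"rz": 0,"dx": -42,"dy": -1,"dz": 0,"gripper": -1},
  {"rx": 0,"ry": 0,"rz": 0,"dx": -42,"dy": -1,"dz": 0,"gripper": -1},
  {"rx": 0,"ry": 0,"rz": 0,"dx": -40,"dy": -1,"dz": 0,"gripper": -1},
  {"rx": 0,"ry": 0,"rz": 0,"dx": 0,"dy": 0,"dz": 0,"gripper": -1},
  {"rx": 0,"ry": 0,"rz": 0,"dx": 0,"dy": 0,"dz": 0,"gripper": -1},
])

```text
clock: 29.05
tcp_pos: [0.5297, -0.2288, 0.197]
orientation: [-2.246, -2.196, -0.001]
contact_force: [-0.2, -0.0, -0.7]
grip_width: 0.0004
gripper_force: 0.0
```

Run:
```python
from h import *
o=r.get_obs();p=o["tcp_pos"];print(p);c=cam("wrist");i=r.grab_frame("wrist")
np.savez("w7.npz",**c);cv2.imwrite("pics/w7.png",i)
h=cv2.cvtColor(i,cv2.COLOR_BGR2HSV);m=cv2.inRange(h,(0,150,40),(6,255,255))|cv2.inRange(h,(174,150,40),(180,255,255))
q=max(cv2.findContours(m,0,1)[0],key=cv2.contourArea);b=cv2.boundingRect(q);print("red",b,onz(c,[[b[0],b[1]+5],[b[0]+b[2],b[1]+5]],.117))
m=cv2.inRange(h,(7,150,60),(20,255,255));m[:,:200]=0;m[:,320:]=0
q=max(cv2.findContours(m,0,1)[0],key=cv2.contourArea);b=cv2.boundingRect(q);print("washer",b,onz(c,[[b[0],b[1]+b[3]/2],[b[0]+b[2],b[1]+b[3]/2]],.1112))
plan([.534,-.228,.146])
```

```text
[ 0.52973311 -0.22880156  0.19697795]
red (234, 60, 62, 125) [[ 0.51796809 -0.13702037  0.117     ]
 [ 0.5549714  -0.13779843  0.117     ]]
washer (233, 0, 58, 45) [[ 0.5179235  -0.11247316  0.1112    ]
 [ 0.55247721 -0.1132048   0.1112    ]]
n 1 rz/row 0.0 az -1.21 tilt [-1.e-04  8.e-04 -1.e+00]
   [ 0.2  4.1 50.8]
```

View pics/w7.png

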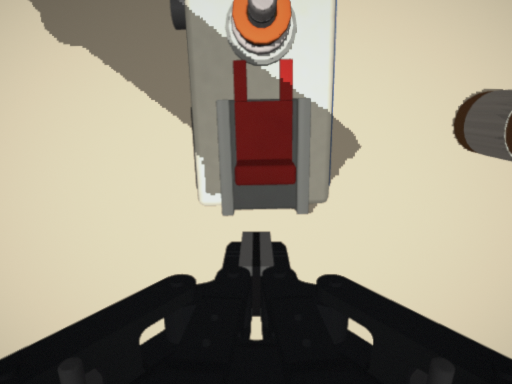

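The picture shows the orange washer on the stack at (262,15), the fork prongs at (240,80) and (286,80), and the tab at (265,172). The shut fingers are behind it and clear. I lower and push.

Emit:
step_arm([
  {"rx": 0,"ry": 0,"rz": 0,"dx": 0,"dy": 5,"dz": 20,"gripper": -1},
  {"rx": 0,"ry": 0,"rz": 0,"dx": 0,"dy": 0,"dz": 20,"gripper": -1},
  {"rx": 0,"ry": 0,"rz": 0,"dx": 0,"dy": 0,"dz": 9,"gripper": -1},
  {"rx": 0,"ry": 0,"rz": 0,"dx": 0,"dy": 0,"dz": 0,"gripper": -1},
])

```text
clock: 29.6
tcp_pos: [0.5339, -0.2292, 0.1465]
orientation: [-2.245, -2.195, 0.002]
contact_force: [-0.9, -0.6, 0.1]
grip_width: -0.0003
gripper_force: 0.0
```

Emit:
step_arm([
  {"rx": 0,"ry": 0,"rz": 0,"dx": 4,"dy": 0,"dz": 0,"gripper": -1},
  {"rx": 0,"ry": 0,"rz": 0,"dx": 4,"dy": 0,"dz": 0,"gripper": -1},
  {"rx": 0,"ry": 0,"rz": 0,"dx": 3,"dy": 0,"dz": 0,"gripper": -1},
  {"rx": 0,"ry": 0,"rz": 0,"dx": 3,"dy": 0,"dz": 0,"gripper": -1},
  {"rx": 0,"ry": 0,"rz": 0,"dx": 3,"dy": 0,"dz": 0,"gripper": -1},
])

```text
clock: 30.22
tcp_pos: [0.5351, -0.2132, 0.1481]
orientation: [2.246, 2.195, -0.001]
contact_force: [0.6, -3.1, 0.9]
grip_width: -0.0002
gripper_force: 1.6
```

Emit:
step_arm([
  {"rx": 0,"ry": 0,"rz": 0,"dx": 3,"dy": 0,"dz": 0,"gripper": -1},
  {"rx": 0,"ry": 0,"rz": 0,"dx": 3,"dy": 0,"dz": 0,"gripper": -1},
  {"rx": 0,"ry": 0,"rz": 0,"dx": 3,"dy": 0,"dz": 0,"gripper": -1},
])

```text
clock: 30.6
tcp_pos: [0.5352, -0.2035, 0.1479]
orientation: [2.246, 2.196, -0.0]
contact_force: [0.2, -3.4, 2.7]
grip_width: 0.0004
gripper_force: 1.6
```

Emit:
step_arm([
  {"rx": 0,"ry": 0,"rz": 0,"dx": 2.5,"dy": 0,"dz": 0,"gripper": -1},
  {"rx": 0,"ry": 0,"rz": 0,"dx": 2.5,"dy": 0,"dz": 0,"gripper": -1},
  {"rx": 0,"ry": 0,"rz": 0,"dx": 2.5,"dy": 0,"dz": 0,"gripper": -1},
])

```text
clock: 30.98
tcp_pos: [0.5353, -0.1958, 0.1478]
orientation: [-2.246, -2.196, 0.0]
contact_force: [-0.5, -3.5, 2.0]
grip_width: -0.0001
gripper_force: 1.5
```

Emit:
step_arm([
  {"rx": 0,"ry": 0,"rz": 0,"dx": 2.5,"dy": 0,"dz": 0,"gripper": -1},
  {"rx": 0,"ry": 0,"rz": 0,"dx": 2.5,"dy": 0,"dz": 0,"gripper": -1},
  {"rx": 0,"ry": 0,"rz": 0,"dx": 2.5,"dy": 0,"dz": 0,"gripper": -1},
])

```text
clock: 31.35
tcp_pos: [0.5354, -0.1883, 0.1477]
orientation: [-2.246, -2.196, 0.0]
contact_force: [-2.1, -2.9, 2.9]
grip_width: 0.0
gripper_force: 1.5
```

Emit:
step_arm([
  {"rx": 0,"ry": 0,"rz": 0,"dx": 2.5,"dy": 0,"dz": 0,"gripper": -1},
  {"rx": 0,"ry": 0,"rz": 0,"dx": 2.5,"dy": 0,"dz": 0,"gripper": -1},
  {"rx": 0,"ry": 0,"rz": 0,"dx": 2,"dy": 0,"dz": 0,"gripper": -1},
])

```text
clock: 31.72
tcp_pos: [0.5355, -0.1812, 0.1477]
orientation: [-2.246, -2.196, 0.0]
contact_force: [-1.9, -3.3, 0.7]
grip_width: 0.0003
gripper_force: 1.5
```

Emit:
step_arm([
  {"rx": 0,"ry": 0,"rz": 0,"dx": 1,"dy": 0,"dz": 0,"gripper": -1},
  {"rx": 0,"ry": 0,"rz": 0,"dx": 1,"dy": 0,"dz": 0,"gripper": -1},
  {"rx": 0,"ry": 0,"rz": 0,"dx": 1,"dy": 0,"dz": 0,"gripper": -1},
])

```text
clock: 32.1
tcp_pos: [0.5356, -0.1784, 0.1477]
orientation: [-2.246, -2.196, 0.0]
contact_force: [-2.6, -3.2, 0.7]
grip_width: -0.0001
gripper_force: 1.5
```

Emit:
step_arm([
  {"rx": 0,"ry": 0,"rz": 0,"dx": 0.8,"dy": 0,"dz": 0,"gripper": -1},
  {"rx": 0,"ry": 0,"rz": 0,"dx": 0.8,"dy": 0,"dz": 0,"gripper": -1},
  {"rx": 0,"ry": 0,"rz": 0,"dx": 0.8,"dy": 0,"dz": 0,"gripper": -1},
])

```text
clock: 32.48
tcp_pos: [0.5357, -0.176, 0.1477]
orientation: [-2.246, -2.196, 0.0]
contact_force: [-2.9, -3.7, 0.5]
grip_width: -0.0
gripper_force: 1.5
```

Emit:
step_arm([
  {"rx": 0,"ry": 0,"rz": 0,"dx": 0.5,"dy": 0,"dz": 0,"gripper": -1},
  {"rx": 0,"ry": 0,"rz": 0,"dx": 0.5,"dy": 0,"dz": 0,"gripper": -1},
])

```text
clock: 32.72
tcp_pos: [0.5357, -0.175, 0.1477]
orientation: [-2.246, -2.196, 0.0]
contact_force: [-2.4, -2.6, -0.3]
grip_width: -0.0001
gripper_force: 1.5
```

Emit:
step_arm([
  {"rx": 0,"ry": 0,"rz": 0,"dx": 0.5,"dy": 0,"dz": 0,"gripper": -1},
  {"rx": 0,"ry": 0,"rz": 0,"dx": 0.5,"dy": 0,"dz": 0,"gripper": -1},
])

```text
clock: 32.98
tcp_pos: [0.5358, -0.1743, 0.1478]
orientation: [2.246, 2.196, -0.001]
contact_force: [-2.6, -4.4, -0.3]
grip_width: -0.0003
gripper_force: 2.3
```

Emit:
step_arm([
  {"rx": 0,"ry": 0,"rz": 0,"dx": 0.5,"dy": 0,"dz": 0,"gripper": -1},
  {"rx": 0,"ry": 0,"rz": 0,"dx": 0.3,"dy": 0,"dz": 0,"gripper": -1},
])

```text
clock: 33.22
tcp_pos: [0.5358, -0.1742, 0.1478]
orientation: [2.246, 2.195, -0.001]
contact_force: [-2.9, -6.0, -1.0]
grip_width: -0.0001
gripper_force: 3.1
```

Emit:
step_arm([
  {"rx": 0,"ry": 0,"rz": 0,"dx": 0.5,"dy": 0,"dz": 0,"gripper": -1},
  {"rx": 0,"ry": 0,"rz": 0,"dx": 0,"dy": 0,"dz": 0,"gripper": -1},
])

```text
clock: 33.48
tcp_pos: [0.5358, -0.1742, 0.1478]
orientation: [2.246, 2.194, -0.002]
contact_force: [-2.2, -6.3, -1.3]
grip_width: 0.0001
gripper_force: 3.4
```

The fork is at its hard stop, at the y I predicted. I back off, lift and check.

Emit:
step_arm([
  {"rx": 0,"ry": 0,"rz": 0,"dx": -5,"dy": 0,"dz": 0,"gripper": -1},
  {"rx": 0,"ry": 0,"rz": 0,"dx": -10,"dy": 0,"dz": 0,"gripper": -1},
  {"rx": 0,"ry": 0,"rz": 0,"dx": 0,"dy": 0,"dz": -30,"gripper": -1},
  {"rx": 0,"ry": 0,"rz": 0,"dx": -20,"dy": 0,"dz": -30,"gripper": -1},
  {"rx": 0,"ry": 0,"rz": 0,"dx": 0,"dy": 0,"dz": 0,"gripper": -1},
  {"rx": 0,"ry": 0,"rz": 0,"dx": 0,"dy": 0,"dz": 0,"gripper": -1},
])

```text
clock: 34.22
tcp_pos: [0.5351, -0.2071, 0.2073]
orientation: [-2.245, -2.196, -0.001]
contact_force: [0.3, 0.3, -0.8]
grip_width: 0.0002
gripper_force: 0.0
```

Run:
```python
from h import *
o=r.get_obs();print(o["clock"],o["tcp_pos"]);c=cam("wrist");i=r.grab_frame("wrist");cv2.imwrite("pics/w8.png",i)
h=cv2.cvtColor(i,cv2.COLOR_BGR2HSV);m=cv2.inRange(h,(0,150,40),(6,255,255))|cv2.inRange(h,(174,150,40),(180,255,255))
q=max(cv2.findContours(m,0,1)[0],key=cv2.contourArea);b=cv2.boundingRect(q)
print("red",b,"prong tip",onz(c,[[b[0]+3,b[1]],[b[0]+b[2]-3,b[1]]],.1167),"expect y",-.1054+.014)
t0=cv2.imread("pics/top0.png");t1=r.grab_frame("top");d=cv2.absdiff(t0,t1).max(2)
for n,(x,y) in dict(jar=(189,158),beaker=(300,132),bottle=(382,142),swash=(217,214),sbear=(259,217),driver=(118,218)).items():
    print(n,int((d[y-10:y+10,x-10:x+10]>40).sum()))
```

```text
34.225 [ 0.5351195  -0.20711502  0.20729727]
red (225, 26, 60, 122) prong tip [[ 0.51982811 -0.09148136  0.1167    ]
 [ 0.55283848 -0.09219505  0.1167    ]] expect y -0.0914
jar 0
beaker 0
bottle 0
swash 0
sbear 0
driver 0
```

Prong tips measure y = −0.0915, against −0.0914 expected for fully in. The spots I checked for each bystander in the top view are unchanged.

```bash
python3 -c "
from bench import r
print(r.hand_in())"
```

```text
the job is handed in; nothing more can be done
None
```

The bearing, spacer and washer are on the shaft in that order and pushed home, the retainer fork is fully in, and the job was handed in at about 34 s; the highest push I read on the spindle was about 23 N.

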